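# Stop the gauge case rocking with a wedge

## Task

The grey gauge case on the bench rocks because one corner foot hangs clear of the bench. Push the wooden wedge along the bench, thin end first, under that foot until it is snug and the case no longer rocks but still stands level; then press firmly down on the case's top over that corner to check that it stands firm, and come away. Do not lift the wedge or the case, do not shove the case away, and leave the other things where they are.

Things in the scene. Friction and masses are not known exactly. Their poses are not given: they have to be found in the camera images.
- case: Grey metal gauge case, loose, 1.0 to 1.6 kg, 200 (x) x 150 (y) mm, underside 22 and flat top 68 mm above the bench; low carrying bar (14 mm high) across mid-top along y. Origin: footprint centre at bench level, z up. Full rubber feet at (80,60), (-80,60), (-80,-60) mm; short foot at (80,-60). Latches on its -x face. Rests on the full feet; rocks if pressed over the short one with about 3 N.
- foot_tip (a point): Lowest point of the round rubber end (18 mm diameter) of the short foot, at (80, -60) mm of the case's origin: the corner the wedge lies beside. It hangs 6 to 11 mm above the bench while the case stands level; how much differs each time. The foot holds its length under load.
- press_spot (a point): Point on the flat top of the case straight above the short foot, 20 mm from the case's x edge and 15 mm from its y edge, 68 mm above the bench when level.
- wedge: Loose plain beech wedge, 100 (x) x 40 (y) mm, 70 g, flat on the bench outside the case's -y side, thin end towards the short foot. Origin: centre of the underside; +x to the thin end. 2.5 mm thick at x = +50 mm, rising evenly to 18.5 mm at the upright back (x = -50); mass centre 13 mm behind the origin. It slides with about 1 N; when it bears on the foot the push rises to several newtons.
- wedge_face (a point): Middle of the wedge's sloping top face, 10.5 mm above the bench; its z axis stands square to the slope and its x axis runs down the slope to the thin end.
- hammer: Fitter's hammer lying flat, 260 mm long, wooden handle, 25 mm high; bystander.
- tape_roll: Roll of tape standing flat, 70 mm diameter, 48 mm high; bystander.
- punch_box: Red box of letter punches, 50 x 120 x 70 mm; bystander.
- plate: Dark steel workpiece plate, 110 x 70 x 12 mm, lying flat; bystander.
Not all that is in view belongs to the job. Of the things that look like the wedge, the smallest one is meant.

How it is judged:
By the outcome, as a careful person would: the job done as asked, in the order asked, and still so for the second after the job is handed in, with the robot touching nothing.
It also fails if it takes over 58 s, if anything falls off the work surface, if the arm or the gripper's body presses on something with over 40 N, if the wrist force passes 120 N, or if a joint passes its speed limit or range.

## Robot

A 6-joint arm with a two-finger parallel gripper is mounted at the origin on the work surface. World frame = base frame: x ahead of the robot, y to its left, z up, the work surface at z = 0. Lengths are in mm, angles in rad, forces in N, time in s.
With the tool pointing down it reaches from about 300 to 850 mm from the base axis. Payload 5.4 kg.
Tool frame: the origin (TCP) lies on the front face of the gripper's body, between the roots of the fingers; the fingertips stand 73 mm ahead of it and the grasp point (between the pads) lies 54 mm ahead of it (manip.grip_point_offset is the distance from the TCP to the grasp point, in mm); z points along the fingers, y is the line along which they close (so a half turn about z gives the same grasp; the last joint's range is limited). The gripper opens to 85 mm and grips with 20 to 120 N. Pads are 22 mm wide; open, the fingers measure 114 mm over their backs; the gripper's body (76 mm by 85 mm) begins 54 mm behind the grasp point. The pads swing forward as they close: fully open they stand 13 mm farther back than shut.
Start: joints at [-1.546, 0.158, 1.597, -0, 1.386, -0.21], TCP at [133.75, -559.212, 303.899] pointing down, gripper open.
Joint ranges: [-2.91, 2.91], [-0.94, 2.29], [0.18, 2.7], [-1.29, 4.43], [0.17, 2.64], [-3, 3]. Speed limits (rad/s): [2.57, 2.57, 3.14, 3.14, 3.14, 3.14].

## Interface

Orientations are given as a unit quaternion [w, x, y, z].
In Python, from cell import manip, claw, solver, capture, camera_model, ticket gives the robot as it stands. Calls block until the motion is done:
- manip.goto(position, orientation): joint-space move of the TCP to a pose.
- manip.move_l(position, orientation=None, max_speed=150, force_limit=None): straight line of the TCP; orientation=None keeps the orientation; max_speed is the mean speed in mm/s. With force_limit (N) it stops when the force on the tool has changed by that much, and returns True; else False.
- manip.goto_joints(angles): joint-space move.
- claw.grip(opening): finger opening in mm; the grip force is fixed at half the most; returns when the fingers have stopped.
- manip.dwell(seconds).
- solver.ik(position, orientation): joint angles nearest the present ones, or None.
- capture(name): name is "scene" or "top" or "wrist"; returns (picture, depth): 400x640x3 uint8, red, green, blue; 400x640 float32, mm along the optical axis (not along the pixel's ray), 0 where there is no reading.
- camera_model(name): a dict with "fx", "fy", "cx", "cy" (pixels), "extrinsics" (4x4, takes a point from camera to world coordinates); the wrist camera has in their place "mount" (4x4, takes a point from camera to tool coordinates, whose origin is the TCP and whose axes are the flange's). Camera axes: x right, y down, z forward; pixel columns grow to the right and rows downward; lengths in mm; the calibration is good to about 2 mm. A picture is of the moment at which its call begins: read the wrist's pose just before it. camera_model takes no time and is no camera call.
A pose or a line that the arm cannot do raises manip.PlanningError and nothing moves.
- ticket.finish_job(): hands the job in; it is judged then, once.
Readings, each from a call of its own:
- manip.read_time(): time.
- manip.read_q(): joint angles.
- manip.read_joint_velocities(): joint speeds.
- manip.read_tau(): joint torques, N m.
- manip.read_tool_pos(): TCP position.
- manip.read_tcp_rot(): TCP orientation.
- manip.read_force(): force on the tool from outside, world axes, zero at the start.
- manip.read_torque(): the same for the moment, N m.
- manip.read_gripper_width(): finger opening in mm.
- manip.read_gripper_force(): force on a finger pad.
Only numpy, scipy, OpenCV 4.12 (cv2) and the standard library are available. Lean on these libraries where they do the work, as an engineer would, in place of code of your own. Each camera call takes 0.05 s, during which the arm holds its last target. There are 200 camera calls.

## Working session

There is one attempt and no reset: what is moved stays moved. The work goes in short steps, each a Python script; the robot and the scene stay as the last script left them, time stands still between calls to the robot, and variables do not carry over. Pictures are saved under pics/ and viewed, at most 10 in all, crops included, and the job is handed in when it is done.

```bash
mkdir -p pics; cat > h.py <<'E'
import numpy as np, cv2
from cell import manip, claw, solver, capture, camera_model, ticket
def world(name,d,u,v):
    m=camera_model(name); z=d[v,u]
    p=np.array([(u-m['cx'])*z/m['fx'],(v-m['cy'])*z/m['fy'],z,np.ones_like(z)])
    return (np.array(m['extrinsics'])@p)[:3]
E
python3 - <<'E'
from h import *
for n in ("top","scene"):
    p,d=capture(n); cv2.imwrite(f"pics/{n}.png",p[:,:,::-1]); np.save(n+"_d.npy",d); np.save(n+"_p.npy",p)
m=camera_model("top"); print(m); print(manip.read_tcp_rot())
E
```

```text
{'fx': 387.96140684268335, 'fy': 387.96140684268335, 'cx': 311.542881496163, 'cy': 200.64634522916697, 'extrinsics': array([[-2.36802212e-02, -9.90827980e-01,  1.33038195e-01,
         4.52266789e+02],
       [-9.99681121e-01,  2.23013781e-02, -1.18450240e-02,
         3.54944971e+01],
       [ 8.76944612e-03, -1.33276265e-01, -9.91040127e-01,
         1.01400587e+03],
       [ 0.00000000e+00,  0.00000000e+00,  0.00000000e+00,
         1.00000000e+00]])}
[-8.66485884e-04  9.93115093e-01  1.17139475e-01  7.33389198e-05]
```

View pics/top.png

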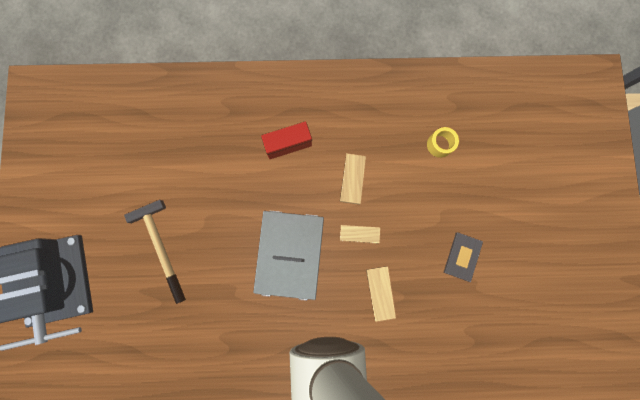

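View pics/scene.png

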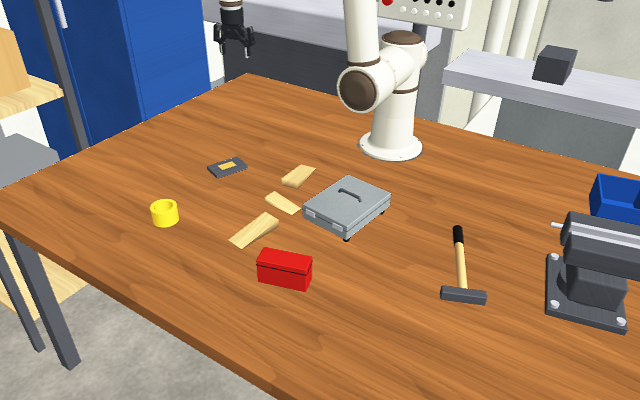

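The three wedge-like things in the top picture are at (353,178), (360,234) and (381,294). The one at (360,234) is the smallest and lies beside the case, so it fits. I'll check it in an enlarged crop.

```bash
python3 - <<'E'
from h import *
p=np.load("top_p.npy");q=np.load("scene_p.npy")
a=cv2.resize(p[150:330,240:420],(540,540),interpolation=cv2.INTER_CUBIC)[:, :, ::-1]
b=cv2.resize(q[155:255,225:400],(790,451),interpolation=cv2.INTER_CUBIC)[:, :, ::-1]
cv2.imwrite("pics/c1.png",a);cv2.imwrite("pics/c2.png",b)
d=np.load("top_d.npy")
V,U=np.mgrid[0:400,0:640]; W=world("top",d,U.ravel(),V.ravel()).T.reshape(400,640,3)
np.save("W.npy",W)
z=W[:,:,2]; hsv=cv2.cvtColor(p,cv2.COLOR_RGB2HSV)
print("bench z",np.median(z[180:300,200:240]), "wedge row",z[234,338:384].round(1))
# case top
m=(z>60)&(z<76)&(U>240)&(U<335)&(V>200)&(V<310); r=cv2.minAreaRect(W[m][:,:2].astype(np.float32)); print("case",r, np.median(z[m]))
print(cv2.boxPoints(r).round(1).tolist())
# wedges by colour
print(hsv[234,360],hsv[178,353],hsv[225,335],hsv[260,420])
w=((hsv[:,:,2]>190)&(hsv[:,:,1]<140)).astype(np.uint8)
n,l,s,c=cv2.connectedComponentsWithStats(w)
for i in range(1,n):
    if s[i,4]>150 and 320<c[i][0]<420:
        mm=l==i; r=cv2.minAreaRect(W[mm][:,:2].astype(np.float32)); print(c[i],s[i],r,cv2.boxPoints(r).round(1).tolist())
E
```

```text
bench z -0.1213166479566894 wedge row [-0.2 -0.6  0.7  2.5  2.9  5.1  4.7  6.2  5.9  4.7  5.5  8.9  5.6  7.2
 10.4  5.2  5.3  9.  10.1 11.8  7.8 11.9 15.4  8.4 14.6 12.6 12.1 13.
 13.  14.2 11.6 14.4 18.  17.1 18.  18.4 20.7 16.7 14.2 20.6 15.9 17.7
  0.1 -1.8 -0.7  2.8]
case ((449.393798828125, 83.11219024658203), (150.0758819580078, 204.3133087158203), 82.59092712402344) 67.56751103672161
[[338.3999938964844, 21.899999618530273], [541.0, -4.5], [560.4000244140625, 144.39999389648438], [357.79998779296875, 170.6999969482422]]
[ 21  94 226] [ 20  95 233] [ 13 131 161] [ 14 138 163]
[352.81742739 178.17634855] [340 153  26  51 964] ((572.7120361328125, -56.167579650878906), (78.43965148925781, 292.3751525878906), 67.74580383300781) [[422.6000061035156, -37.099998474121094], [693.2000122070312, -147.8000030517578], [722.9000244140625, -75.19999694824219], [452.29998779296875, 35.5]]
[359.66453674 233.5399361 ] [340 225  40  18 626] ((493.21600341796875, -54.75505065917969), (58.47598648071289, 189.38800048828125), 7.246627330780029) [[452.29998779296875, 35.5], [476.20001220703125, -152.39999389648438], [534.2000122070312, -145.0], [510.29998779296875, 42.900001525878906]]
[381.01779359 293.58985765] [ 367  267   29   55 1124] ((394.2022705078125, -100.11721801757812), (270.70098876953125, 117.34150695800781), 43.38554000854492) [[255.5, -150.5], [336.1000061035156, -235.6999969482422], [532.9000244140625, -49.79999923706055], [452.29998779296875, 35.5]]
```

View pics/c1.png

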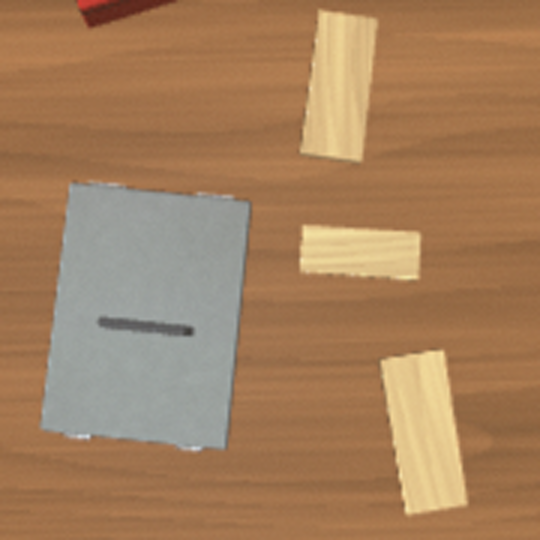

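View pics/c2.png

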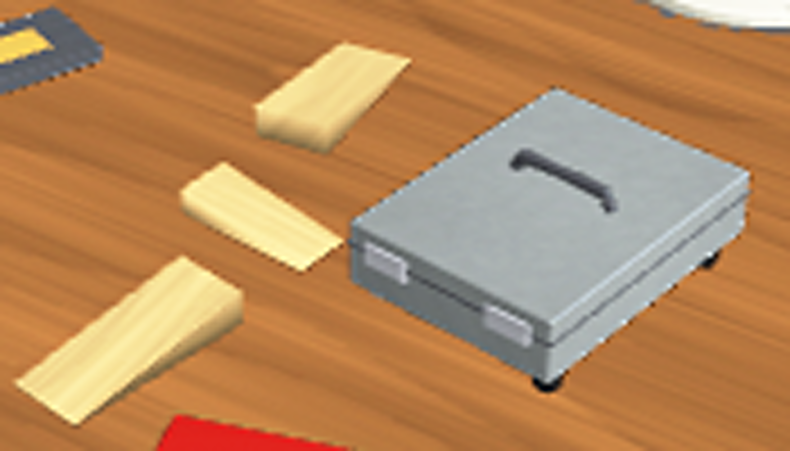

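The crop confirms it. The middle piece, (360,234) in the top picture, is about 100x40 and has its thin end at (340,234), facing the case's far right corner. Next I'll hover the wrist camera there to refine the positions.

```bash
cat >> h.py <<'E'
from scipy.spatial.transform import Rotation as R
def down(yaw):  # tool z down, tool x axis along yaw
    q=(R.from_euler('z',yaw)*R.from_euler('x',np.pi)).as_quat(); return [q[3],q[0],q[1],q[2]]
def wristcloud():
    t=np.array(manip.read_tool_pos()); q=manip.read_tcp_rot()
    p,d=capture("wrist"); m=camera_model("wrist")
    V,U=np.mgrid[0:400,0:640]
    P=np.stack([(U-m['cx'])*d/m['fx'],(V-m['cy'])*d/m['fy'],d,np.ones_like(d)],-1)@np.array(m['mount']).T
    W=R.from_quat([q[1],q[2],q[3],q[0]]).apply(P[...,:3].reshape(-1,3)).reshape(400,640,3)+t
    W[d==0]=np.nan
    return p,d,W
E
python3 - <<'E'
from h import *
W=np.load("W.npy");d=np.load("top_d.npy");p=np.load("top_p.npy")
m=np.zeros((400,640),bool);m[224:244,339:382]=1
m&=(d>0)&(p[:,:,0]>190)
r=cv2.minAreaRect(W[m][:,:2].astype(np.float32));print(r,cv2.boxPoints(r).round(1).tolist())
print(camera_model("wrist")["mount"].round(2).tolist(),manip.read_time())
# candidate hover
for yaw in (0,np.pi/2,-np.pi/2,np.pi): print(yaw,solver.ik([500,-80,330],down(yaw)))
E
```

```text
((498.98779296875, -99.78045654296875), (103.4371109008789, 41.15596008300781), 84.47977447509766) [[473.5, -149.3000030517578], [514.5, -153.1999969482422], [524.4000244140625, -50.29999923706055], [483.5, -46.29999923706055]]
[[0.0, -0.96, -0.29, 74.63], [1.0, 0.0, -0.0, 0.66], [0.0, -0.29, 0.96, -69.4], [0.0, 0.0, 0.0, 1.0]] 0.1
0 [-3.97714027e-01 -3.93428314e-02  1.75197730e+00 -4.44089210e-16
  1.42895819e+00  1.17308230e+00]
1.5707963267948966 [-0.39771403 -0.03934283  1.7519773   0.          1.42895819 -0.39771403]
-1.5707963267948966 [-3.97714027e-01 -3.93428314e-02  1.75197730e+00 -4.44089210e-16
  1.42895819e+00  2.74387863e+00]
3.141592653589793 [-0.39771403 -0.03934283  1.7519773   0.          1.42895819 -1.96851035]
```

```bash
python3 - <<'E'
from h import *
claw.grip(0)
manip.goto([500,-10,380],down(np.pi/2)); manip.dwell(0.3)
p,d,W=wristcloud()
cv2.imwrite("pics/w1.png",p[:,:,::-1]); np.savez("w1.npz",p=p,d=d,W=W)
z=W[...,2]; print("bench",np.nanmedian(z[np.abs(z)<6]),manip.read_time(),manip.read_force())
wood=(cv2.cvtColor(p,cv2.COLOR_RGB2HSV)[:,:,2]>190)&(p[:,:,0]>p[:,:,2]+40)
n,l,s,c=cv2.connectedComponentsWithStats(wood.astype(np.uint8))
for i in range(1,n):
    if s[i,4]>400:
        mm=(l==i)&(d>0); r=cv2.minAreaRect(W[mm][:,:2].astype(np.float32)); print(c[i].round(),s[i],r,cv2.boxPoints(r).round(1).tolist())
m=(z>62)&(z<73); r=cv2.minAreaRect(W[m][:,:2].astype(np.float32)); print("case",r,cv2.boxPoints(r).round(1).tolist())
E
```

```text
bench -0.652587036400007 3.5833 [-0.17489015  0.10739902  0.04618184]
[470.  86.] [ 460    0   25  200 1882] ((692.2042846679688, 60.49029541015625), (27.57366180419922, 257.06494140625), 4.866339206695557) [[667.5999755859375, 187.39999389648438], [689.4000244140625, -68.69999694824219], [716.7999877929688, -66.4000015258789], [695.0, 189.6999969482422]]
[543.  82.] [ 515   24   54  119 4727] ((764.20654296875, 91.60033416748047), (94.34213256835938, 117.4852066040039), 16.733631134033203) [[702.0999755859375, 134.3000030517578], [735.9000244140625, 21.799999237060547], [826.2999877929688, 48.900001525878906], [792.5, 161.39999389648438]]
[439. 138.] [ 426   52   27  145 1824] ((656.4069213867188, 33.047752380371094), (26.37305450439453, 193.0327606201172), 1.1465754508972168) [[641.2999877929688, 129.3000030517578], [645.2000122070312, -63.70000076293945], [671.5, -63.20000076293945], [667.7000122070312, 129.8000030517578]]
[102. 180.] [  79   71   43  211 1118] ((175.97718811035156, -48.63862609863281), (311.06146240234375, 17.03326988220215), 86.84961700439453) [[158.899993896484
[... 3140 characters left out ...]
), 89.73808288574219) [[26.799999237060547, -256.29998779296875], [49.400001525878906, -256.3999938964844], [50.099998474121094, -106.19999694824219], [27.5, -106.0999984741211]]
[ 65. 318.] [ 47 243  42 142 685] ((67.68036651611328, -274.3100280761719), (273.41204833984375, 24.94929313659668), 88.47820281982422) [[51.599998474121094, -410.6000061035156], [76.5, -411.29998779296875], [83.80000305175781, -138.0], [58.79999923706055, -137.3000030517578]]
case ((563.8896484375, 76.17208099365234), (162.34024047851562, 440.2966003417969), 86.68211364746094) [[339.3999938964844, 7.900000095367432], [779.0, -17.600000381469727], [788.4000244140625, 144.5], [348.79998779296875, 169.89999389648438]]
```

View pics/w1.png

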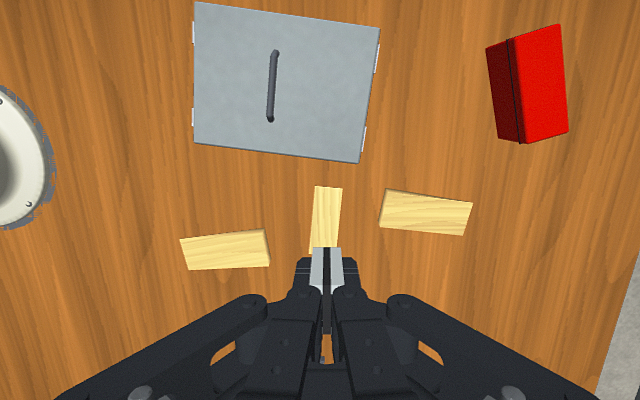

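The wrist view agrees: the wedge's thin end is at (328,187), in line with the case corner at (359,163) but about 10 mm off the foot's line. I'll nudge it sideways first and then look again.

```bash
python3 - <<'E'
from h import *
w=np.load("w1.npz"); p,W=w['p'],w['W']
m=(W[...,2]>60)&(W[...,2]<75); m[:,400:]=0
r=cv2.minAreaRect(W[m][:,:2].astype(np.float32)); print("case",r,cv2.boxPoints(r).round(1).tolist())
yaw=np.radians(84.5); o=down(yaw); n=np.array([np.sin(yaw),-np.cos(yaw)]); com=np.array([497.3,-111.5])
a=com-48*n
manip.goto([*a,130],o); manip.move_l([*a,79],o,max_speed=120); manip.dwell(0.3)
f0=np.array(manip.read_force())
e=com
hit=manip.move_l([*e,79],o,max_speed=25,force_limit=0.6)
t=np.array(manip.read_tool_pos()); print(hit,t,np.array(manip.read_force())-f0,manip.read_time())
E
```

```text
case ((448.9325866699219, 82.80630493164062), (150.2378387451172, 205.56236267089844), 82.67057037353516) [[337.3999938964844, 21.399999618530273], [541.2999877929688, -4.800000190734863], [560.5, 144.1999969482422], [356.6000061035156, 170.39999389648438]]
True [ 470.1793745  -108.8650148    78.71578848] [0.04246645 0.20613085 0.56437686] 6.5
```

```bash
python3 - <<'E'
from h import *
yaw=np.radians(84.5); o=down(yaw); n=np.array([np.sin(yaw),-np.cos(yaw)]); com=np.array([497.3,-111.5])
for s in (25,22,19,16,13):
    manip.move_l([*(com-s*n),79],o,max_speed=25); print(s,manip.read_tool_pos().round(1) if hasattr(manip.read_tool_pos(),'round') else manip.read_tool_pos(),np.round(manip.read_force(),2))
t=np.array(manip.read_tool_pos()); manip.move_l([*(t[:2]-25*n),79],o); manip.move_l([*(t[:2]-25*n),150],o,max_speed=200)
q,d=capture("top"); np.savez("t2.npz",p=q,d=d)
V,U=np.mgrid[0:400,0:640]; W=world("top",d,U.ravel(),V.ravel()).T.reshape(400,640,3)
m=np.zeros((400,640),bool);m[212:246,337:385]=1
m&=(d>0)&(q[:,:,0]>190)
cv2.imwrite("pics/t2.png",cv2.resize(q[150:330,240:420],(540,540),interpolation=cv2.INTER_CUBIC)[:,:,::-1])
r=cv2.minAreaRect(W[m][:,:2].astype(np.float32));print(r,cv2.boxPoints(r).round(1).tolist(),manip.read_time())
E
```

```text
25 [ 472.4 -109.    78.9] [0.09 0.84 0.47]
22 [ 475.5 -109.4   79. ] [0.43 0.58 0.23]
19 [ 478.6 -109.7   79. ] [ 0.11  0.52 -0.28]
16 [ 481.6 -110.    79.1] [ 0.34 -0.59  0.66]
13 [ 484.6 -110.3   79.1] [ 0.45  0.19 -0.37]
((499.3843994140625, -76.0862808227539), (59.32966232299805, 76.0407943725586), 89.38085174560547) [[461.0, -105.30000305175781], [537.0999755859375, -106.19999694824219], [537.7000122070312, -46.79999923706055], [461.70001220703125, -46.0]] 8.725
```

View pics/t2.png

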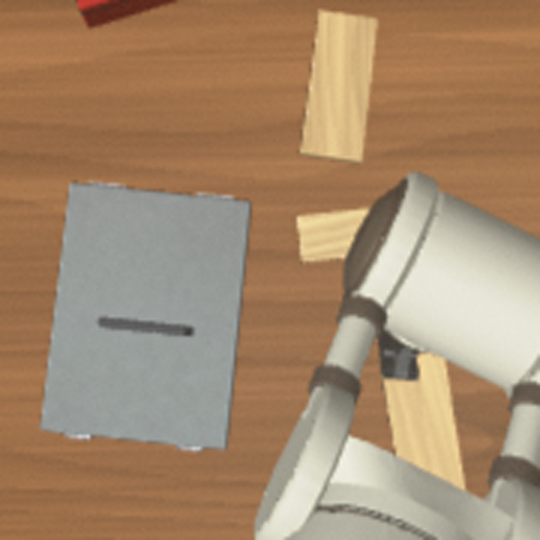

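The thin end moved up about 9 mm, as wanted, but the wedge also turned by roughly 10°. I'll move the arm clear and measure with the wrist camera from behind.

```bash
cat >> h.py <<'E'
def wedge(W,d,p,v=(-170,-30,440,560)):
    m=(d>0)&(p[:,:,0]>185)&(p[:,:,0].astype(int)-p[:,:,2]<130)&(W[...,1]>v[0])&(W[...,1]<v[1])&(W[...,0]>v[2])&(W[...,0]<v[3])
    n,l,s,c=cv2.connectedComponentsWithStats(m.astype(np.uint8)); i=1+np.argmax(s[1:,4])
    r=cv2.minAreaRect(W[l==i][:,:2].astype(np.float32)); return r,cv2.boxPoints(r).round(1).tolist()
def topcloud():
    q,d=capture("top"); V,U=np.mgrid[0:400,0:640]
    return q,d,world("top",d,U.ravel(),V.ravel()).T.reshape(400,640,3)
E
python3 - <<'E'
from h import *
manip.goto([470,-290,200],down(np.radians(84.5)))
q,d,W=topcloud(); r=wedge(W,d,q); print(r,manip.read_time())
cv2.imwrite("pics/t3.png",cv2.resize(q[150:330,240:420],(540,540),interpolation=cv2.INTER_CUBIC)[:,:,::-1])
E
```

```text
(((516.1181030273438, -99.05428314208984), (41.75802993774414, 104.07682037353516), 4.546031951904297), [[491.20001220703125, -48.79999923706055], [499.3999938964844, -152.60000610351562], [541.0999755859375, -149.3000030517578], [532.7999877929688, -45.5]]) 9.5583
```

View pics/t3.png

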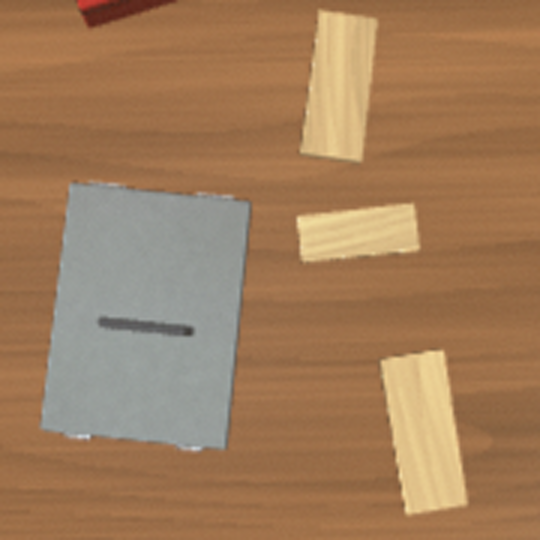

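```bash
python3 - <<'E'
from h import *
o1=down(np.radians(94.5)); o2=down(np.pi/2)
manip.goto([523.5,-190,140],o1); manip.move_l([523.5,-190,79],o1,max_speed=120)
manip.move_l([521.2,-164,79],o1,max_speed=60)
manip.move_l([520.5,-100,79],o2,max_speed=30)
print(np.round(manip.read_force(),2),manip.read_time())
hit=manip.move_l([520.6,-40,79],o2,max_speed=12,force_limit=3.0)
print(hit,manip.read_tool_pos(),[np.round(manip.read_force(),2) for _ in range(4)],manip.read_time())
q,d,W=topcloud(); cv2.imwrite("pics/t4.png",cv2.resize(q[150:330,240:420],(540,540),interpolation=cv2.INTER_CUBIC)[:,:,::-1])
E
```

```text
[ 0.2  -0.17  0.23] 13.6583
True [520.31345151 -65.37442313  78.65419961] [array([-0.78, -0.73,  0.45]), array([-0.78, -0.73,  0.45]), array([-0.78, -0.73,  0.45]), array([-0.78, -0.73,  0.45])] 16.4667
```

View pics/t4.png

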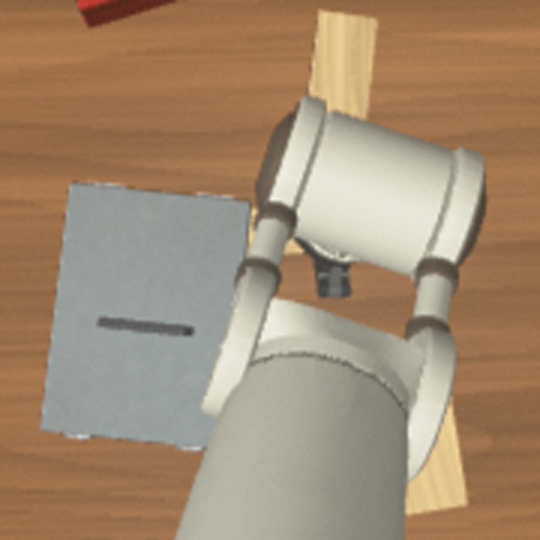

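```bash
python3 - <<'E'
from h import *
for k in range(3):
    y0=manip.read_tool_pos()
    hit=manip.move_l([520.6,y0[1]+3,79],None,max_speed=6,force_limit=3.5)
    f=np.round(manip.read_force(),2); manip.dwell(0.1)
    print(hit,np.round(manip.read_tool_pos(),2),f,np.round(manip.read_force(),2),np.round(manip.read_tau()[:3],2) if 0 else '',manip.read_time())
    if hit: break
E
```

```text
True [519.71 -64.79  77.96] [ 0.58 -0.58 -0.09] [ 0.01 -1.09  0.33]  16.9583
```

```bash
python3 - <<'E'
from h import *
y0=manip.read_tool_pos()
hit=manip.move_l([520.4,y0[1]+3,79],None,max_speed=6,force_limit=4.5)
print(hit,np.round(manip.read_tool_pos(),2),np.round(manip.read_force(),2),manip.read_time())
t=manip.read_tool_pos()
manip.move_l([520.4,t[1]-25,79],None); manip.move_l([520.4,t[1]-25,150],None,max_speed=200)
manip.goto([510,-60,340],down(np.pi/2)); manip.dwell(0.2)   # look down at the case corner
p,d,W=wristcloud(); cv2.imwrite("pics/w5.png",p[:,:,::-1])
m=(W[...,2]>55)&(W[...,2]<78)&(W[...,0]<575)&(W[...,1]>-20); A=W[m]
m2=(p[:,:,0].astype(int)-p[:,:,2]<25)[m]; A=A[m2]
c,*_=np.linalg.lstsq(np.c_[A[:,:2],np.ones(len(A))],A[:,2],rcond=None); print("tilt mm/mm",c,len(A))
r=cv2.minAreaRect(A[:,:2].astype(np.float32)); print(r,cv2.boxPoints(r).round(1).tolist(),manip.read_time())
E
```

```text
False [520.39 -61.77  78.96] [-0.09 -2.55 -2.9 ] 17.65
tilt mm/mm [-1.56403583e-04  9.78538751e-04  6.72406013e+01] 22058
((448.4322814941406, 65.9070816040039), (112.50691986083984, 205.7345428466797), 83.91431427001953) [[340.20001220703125, 20.899999618530273], [544.7999877929688, -0.8999999761581421], [556.7000122070312, 110.9000015258789], [352.1000061035156, 132.6999969482422]] 19.5167
```

View pics/w5.png

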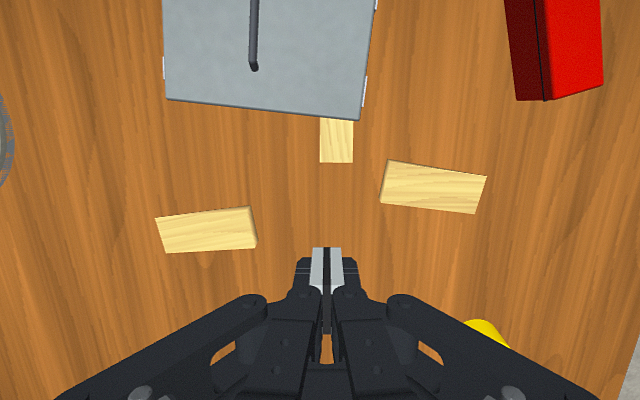

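```bash
cat >> h.py <<'E'
def edge(W,p):
    g=(W[...,2]>60)&(W[...,2]<74)&(np.ptp(p.astype(int),axis=2)<25)&(W[...,0]<570)&(W[...,1]>-20)&(W[...,1]<90)
    A=W[g]; b=(A[:,0]//10).astype(int); pts=[]
    for k in np.unique(b):
        if 36<=k<=52: s=A[b==k]; i=np.argsort(s[:,1])[:3]; pts.append(s[i,:2].mean(0))
    pts=np.array(pts); f=np.polyfit(pts[:,0],pts[:,1],1)
    return np.degrees(np.arctan(f[0])),np.polyval(f,520), np.percentile(A[A[:,1]>10][:,0],99.8)
E
python3 - <<'E'
from h import *
w=np.load("w1.npz"); print("before",edge(w['W'],w['p']))
p,d,W=wristcloud(); print("now",edge(W,p)); print("wedge",wedge(W,d,p,(-80,0,480,560)))
E
```

```text
before (np.float64(-7.256921686504212), np.float64(-0.8463428494110588), np.float64(547.8324035431103))
now (np.float64(-6.3684308380109975), np.float64(1.7885434229914878), np.float64(548.8747503107556))
wedge (((519.9346923828125, -27.784435272216797), (54.9697380065918, 42.45916748046875), 89.95093536376953), [[498.70001220703125, -55.29999923706055], [541.0999755859375, -55.29999923706055], [541.2000122070312, -0.30000001192092896], [498.70001220703125, -0.30000001192092896]])
```

The case corner moved only about 2.6 mm during the last push, so the wedge bears on the foot. It is straight and centred under the corner, showing at (336,140). Now I'll press.

```bash
python3 - <<'E'
from h import *
o=down(np.pi/2)
manip.goto([520.5,16,165],o); manip.dwell(0.2)
for lim,zt in ((1.5,134),(5,134),(20,130)):
    h=manip.move_l([520.5,16,zt],None,max_speed=8,force_limit=lim)
    print(lim,h,np.round(manip.read_tool_pos(),2),np.round(manip.read_force(),2),manip.read_time())
manip.dwell(0.5); print(np.round(manip.read_tool_pos(),2),np.round(manip.read_force(),2))
manip.move_l([520.5,16,165],None,max_speed=60)
manip.goto([510,-60,340],o); manip.dwell(0.2)
p,d,W=wristcloud(); print("now",edge(W,p)); print("wedge",wedge(W,d,p,(-80,0,480,560)),manip.read_time())
E
```

```text
1.5 True [520.54  15.96 140.43] [-0.29  0.1   4.1 ] 23.2333
5 True [520.58  15.97 140.39] [-0.8   0.8   4.49] 23.4917
20 True [520.77  15.93 140.31] [-2.25  0.61  7.59] 24.025
[520.73  15.96 140.31] [-2.06  0.76  7.3 ]
now (np.float64(-6.275988640550638), np.float64(1.8059733025820393), np.float64(548.8028680834345))
wedge (((519.6680297851562, -27.837947845458984), (55.298946380615234, 42.437870025634766), 89.83279418945312), [[498.3999938964844, -55.400001525878906], [540.7999877929688, -55.5], [541.0, -0.30000001192092896], [498.5, -0.10000000149011612]]) 26.125
```

The case held firm, sinking only 0.1 mm with nothing else moving. The force dropped to 7 N in the hold, though, so I'll press again with a sustained, firmer force.

```bash
python3 - <<'E'
from h import *
o=down(np.pi/2)
manip.goto([520.5,16,155],o); manip.dwell(0.1)
manip.move_l([520.5,16,141],None,max_speed=40,force_limit=5)
z=140.4
while z>136:
    manip.move_l([520.5,16,z],None,max_speed=10,force_limit=35); f=manip.read_force()[2]
    if f>18: break
    z-=0.3
manip.dwell(0.8); print(z,np.round(manip.read_tool_pos(),2),np.round(manip.read_force(),2))
manip.move_l([520.5,16,165],None,max_speed=60)
manip.goto([510,-60,340],o); manip.dwell(0.2)
p,d,W=wristcloud(); print("now",edge(W,p)); print("wedge",wedge(W,d,p,(-80,0,480,560)),manip.read_time())
A=W[(W[...,2]>55)&(W[...,2]<78)&(W[...,0]<560)&(W[...,1]>5)&(np.ptp(p.astype(int),axis=2)<25)]
print(np.linalg.lstsq(np.c_[A[:,:2],np.ones(len(A))],A[:,2],rcond=None)[0])
E
```

```text
137.99999999999991 [520.84  15.76 140.05] [-7.08 -0.94 18.45]
now (np.float64(-6.2611129618417385), np.float64(1.897892978454415), np.float64(548.7792816239337))
wedge (((519.7194213867188, -27.755037307739258), (55.57853698730469, 42.39852523803711), 89.68001556396484), [[498.3999938964844, -55.400001525878906], [540.7999877929688, -55.70000076293945], [541.0999755859375, -0.10000000149011612], [498.70001220703125, 0.20000000298023224]]) 32.15
[1.20569157e-04 1.07516615e-03 6.71050465e+01]
```

Under a sustained 18 N the corner sank less than 0.4 mm. The case is level, the wedge hasn't moved and the arm is clear, so I'm handing the job in.

```bash
python3 -c "
from h import *
print(ticket.finish_job())"
```

```text
the job is handed in; nothing more can be done
None
```

The wedge is snug under the short foot, and the case stood firm and level under a sustained 18 N press over that corner; the last push shifted that corner about 2.6 mm, and I handed the job in at about 32 s with the arm clear.

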